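# Fit four tube blocks to their heating stations

### The arm

A 6-joint arm with a two-finger parallel gripper is mounted at the origin on the work surface. World frame = base frame: x ahead of the robot, y to its left, z up, the work surface at z = 0. Lengths are in mm, angles in rad, forces in N, time in s.
With the tool pointing down it reaches from about 225 to 875 mm from the base axis. Payload 3.4 kg.
Tool frame: the origin (TCP) lies at the very end of the fingers, on their centre line; the grasp point (between the pads) lies 19 mm behind it (manip.grasp_offset is the z of the grasp point in the tool frame, in mm); z points along the fingers, y is the line along which they close (so a half turn about z gives the same grasp; the last joint's range is limited). The gripper opens to 85 mm and grips with 20 to 120 N. Pads are 22 mm wide; open, the fingers measure 114 mm over their backs; the gripper's body (76 mm by 85 mm) begins 54 mm behind the grasp point. The pads swing forward as they close: fully open they stand 13 mm farther back than shut.
Start: joints at [1.22, 0.276, 1.505, -0, 1.361, -0.121], TCP at [130.99, 559.915, 231.328] pointing down, gripper open.
Joint ranges: [-2.89, 2.89], [-0.75, 2.08], [0.22, 2.7], [-1.18, 4.32], [0.11, 2.71], [-2.7, 2.7]. Speed limits (rad/s): [2.57, 2.57, 3.14, 3.14, 3.14, 3.14].

### API

Orientations are given as a unit quaternion [x, y, z, w].
In Python, from workcell import manip, optics gives the robot as it stands. The module is installed in compiled form; this text tells all that it offers.
- The arm moves only by the tool apply_moves, never from a script. Its argument "commands" is a list of rows, each an object of numbers: "jaw": the finger opening in m, from 0 to 0.0854; "tx", "ty", "tz": the shift along the tool's x, y, z in m; "ax", "ay", "az": the turn, a rotation vector about the tool's x, y, z in rad. In form: [{"jaw": .., "tx": .., "ty": .., "tz": .., "ax": .., "ay": .., "az": ..}, ...]. A call has 1 to 20 rows; each row is the pose to reach, as a shift and turn from the pose commanded when the call began, along the tool's axes at that moment; what a row does not reach only later rows make up. A row lasts 1/10 s, in which the tool goes at most 50 mm and 8.59 degrees, less where a joint would pass 70% of its speed; a pose out of reach is approached as far as the arm can. A call with a gripper value outside its range is refused whole. The fingers move at their own pace and stop on an object; "squeeze" is the grip in N (left out, the last holds). Time passes only in rows, so rows that repeat a pose let the fingers close. It gives the time, the measured TCP pose, the force, the opening and the grip force at its end, in the units of the state.
- manip.read_state(): the state, without advancing time (a new reading comes with each control period).
- optics.snapshot(name): name is "scene" or "top"; returns a dict with "pixels" (420x560x3 uint8, blue, green, red), "K" (3x3 intrinsics, pixels), "R" (3x3) and "t" (3): a world point X has camera coordinates R X + t. Camera axes: x right, y down, z forward; pixel columns grow to the right and rows downward; lengths in mm; the calibration is good to about 2 mm. A picture is of the moment at which its call begins. There is no depth.
- manip.sign_off(): hands the job in; it is judged then, once.
The state is a dict: "time_s": time; "joint_positions": joint angles; "joint_vel": joint speeds; "joint_efforts": joint torques, N m; "tool_pos": TCP position; "orientation": TCP orientation; "force": force on the tool from outside, world axes, zero at the start; "torque": the same for the moment, N m; "opening": finger opening in mm; "grasp_force": force on a finger pad.
Only numpy, scipy, OpenCV 4.12 (cv2) and the standard library are available. Lean on these libraries where they do the work, as an engineer would, in place of code of your own. Each camera call takes 0.05 s, during which the arm holds its last target. There are 200 camera calls.

### The job

Set up the heating stations in the hood: put each of the four aluminium tube blocks on the station it fits - the round and the oblong block flat inside the rim of their shape, and each flanged adapter fully down over the dowel pins that match its holes. Set them down rather than dropping them, and leave the tube rack and the mini centrifuge where they are.

Things in the scene. Friction and masses are not known exactly. Their poses are not given: they have to be found in the camera images.
- round_block_center (a point): Loose round aluminium tube block, diameter 52 mm, 50 mm high, a ring of six small dark wells in its top, about 280 g. This point is its centre, half-way up, 25 mm above the underside; z up.
- oblong_block_center (a point): Loose oblong aluminium tube block, 36 mm (x) by 80 mm (y), 50 mm high, two rows of five small wells, about 380 g. The same after a half turn. This point is its centre, half-way up, 25 mm above the underside; z up.
- inline_adapter_center (a point): Loose aluminium adapter: flange plate 76 mm (x) by 112 mm (y), 10 mm thick, with a raised tube block on its middle, 34 mm (x) by 40 mm (y), its top 50 mm above the underside. Two black-ringed 22 mm through holes on its long centre line, at y = -36 and +36 mm, x = 0. About 350 g. The same after a half turn. Point: its centre, 25 mm above the underside; z up. Take it by the raised block, across x (34 mm).
- diagonal_adapter_center (a point): Loose aluminium adapter: flange plate 76 mm (x) by 112 mm (y), 10 mm thick, with a raised tube block on its middle, 34 mm (x) by 40 mm (y), its top 50 mm above the underside. Two black-ringed 22 mm through holes in opposite corners, at (x, y) = (-22, -42) and (+22, +42) mm. About 350 g. The same after a half turn. Point: its centre, 25 mm above the underside; z up. Take it by the raised block, across x (34 mm).
- round_station_seat (a point): A fixed low heating station, white housing 128 mm along its y, reaching from 48 mm on the -x side to 76 mm on the +x side (where the grey control strip is), with a black heated plate on top. This point is the centre of the black plate's surface, 14 mm above the deck; z up. On it a round grey rim, inner diameter 68 mm, outer 80 mm, 8 mm high, centred on this point: the nest of the round block.
- oblong_station_seat (a point): A fixed low heating station, white housing 128 mm along its y, reaching from 48 mm on the -x side to 76 mm on the +x side (where the grey control strip is), with a black heated plate on top. This point is the centre of the black plate's surface, 14 mm above the deck; z up. On it an oblong grey rim, inside 52 mm (x) by 96 mm (y), 6 mm thick, 8 mm high, centred on this point: the nest of the oblong block.
- inline_station_seat (a point): A fixed low heating station, white housing 128 mm along its y, reaching from 48 mm on the -x side to 76 mm on the +x side (where the grey control strip is), with a black heated plate on top. This point is the centre of the black plate's surface, 14 mm above the deck; z up. On it stand two tapered steel dowel pins, 16 mm high, 14 mm diameter at the foot and 6 mm at the tip, at y = -36 and +36 mm, x = 0 from this point.
- diagonal_station_seat (a point): A fixed low heating station, white housing 128 mm along its y, reaching from 48 mm on the -x side to 76 mm on the +x side (where the grey control strip is), with a black heated plate on top. This point is the centre of the black plate's surface, 14 mm above the deck; z up. On it stand two tapered steel dowel pins, 16 mm high, 14 mm diameter at the foot and 6 mm at the tip, at (x, y) = (-22, -42) and (+22, +42) mm from this point.
- tube_rack_center (a point): Bystander: loose yellow plastic tube rack, 70 mm (x) by 150 mm (y), 56 mm high (66 mm with tube caps). This point is its centre, 28 mm up. Leave it where it is.
- mini_centrifuge_center (a point): Bystander: white round mini centrifuge with a grey lid, 144 mm diameter, 82 mm high. This point is its centre, 41 mm up. Leave it where it is.
Mind the look-alikes: they are no part of the job. What is shaped like the part that bears diagonal_adapter_center but turquoise is not meant. Leave any orange look-alike of the part that bears inline_station_seat alone.

How it is judged:
By the outcome, as a careful person would: the job done as asked, in the order asked, and still so for the second after the job is handed in, with the robot touching nothing.
It also fails if it takes over 106 s, if anything falls off the work surface, if the arm or the gripper's body presses on something with over 40 N, if the wrist force passes 120 N, or if a joint passes its speed limit or range.

## Working session

There is one attempt and no reset: what is moved stays moved. The work goes in short steps, Python scripts to look and compute and a tool call to move; the robot and the scene stay as the last step left them, time stands still between calls to the robot, and variables do not carry over. Pictures are saved under pics/ and viewed, at most 14 in all, crops included, and the job is handed in when it is done.

Besides the shell and the picture viewer there is one more tool, called in YAML: its name, and indented under it one key for each argument. apply_moves: Moves the arm, as the interface text tells. Its arguments: {"type":"object","properties":{"commands":{"type":"array","items":{"type":"object","properties":{"jaw":{"type":"number"},"tx":{"type":"number"},"ty":{"type":"number"},"tz":{"type":"number"},"ax":{"type":"number"},"ay":{"type":"number"},"az":{"type":"number"}}}},"squeeze":{"type":"number"}},"required":["commands"]}

```bash
mkdir -p pics
python3 - <<'E'
from workcell import manip, optics
import cv2,numpy as np,pickle
for n in("scene","top"):
    s=optics.snapshot(n); pickle.dump(s,open(n+".pkl","wb")); cv2.imwrite(f"pics/{n}0.png",s["pixels"]); print(n,s["K"].tolist(),np.round(s["R"],3).tolist(),s["t"])
s=manip.read_state();print(s, manip.grasp_offset)
E
```

```text
scene [[406.92287031089535, 0.0, 272.9727742609539], [0.0, 406.92287031089535, 205.6641619865121], [0.0, 0.0, 1.0]] [[0.098, 0.995, 0.002], [0.854, -0.083, -0.514], [-0.511, 0.052, -0.858]] [ -43.67872915 -343.38680613 1803.43510723]
top [[546.84081348486, 0.0, 279.32060098738174], [0.0, 546.84081348486, 211.80172713078068], [0.0, 0.0, 1.0]] [[-0.001, -1.0, -0.003], [-0.98, 0.002, -0.198], [0.198, 0.003, -0.98]] [  -7.60010804  452.98804238 1517.50175759]
{'time_s': 0.1, 'joint_positions': array([ 1.22002040e+00,  2.76573895e-01,  1.50602899e+00, -3.72925971e-07,
        1.36071346e+00, -1.21000185e-01]), 'joint_vel': array([-0.00069009, -0.00057744, -0.00282035,  0.0004954 ,  0.00081888,
        0.00035054]), 'joint_efforts': array([ 1.33960122e-03, -4.17707276e+01, -2.46402383e+01, -3.12928587e-04,
        5.67367708e-03,  3.59968396e-06]), 'tool_pos': array([130.79994068, 559.42970912, 230.49324127]), 'orientation': array([ 1.14635219e-01,  9.93407280e-01, -8.38019296e-04, -2.01241198e-04]), 'force': array([-0.31649294,  0.40787453, -0.24471641]), 'torque': array([-0.00479385,  0.04455442, -0.01070766]), 'grasp_force': 0.0, 'opening': 85.52280745888675} -18.700000000000003
```

View pics/top0.png

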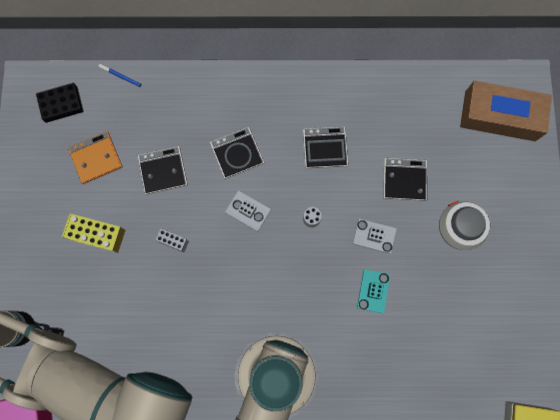

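View pics/scene0.png

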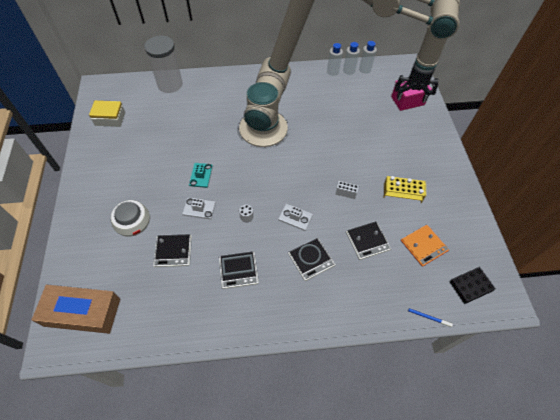

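The top view shows stations at (162,170), (237,153), (325,148) and (405,180), with an orange look-alike at (96,158). The adapters are at (247,210) and (375,236), with a turquoise look-alike at (374,291). The round block is at (312,216) and the oblong at (172,240). Next is a close crop.

Run:
```python
import cv2,pickle,numpy as np
p=pickle.load(open("top.pkl","rb"))["pixels"]
a=cv2.resize(p[120:260,130:290],None,fx=5,fy=4.2857,interpolation=3)
a=cv2.resize(p[125:260,130:290],None,fx=4.4,fy=4.4,interpolation=3);cv2.imwrite("pics/c1.png",a)
a=cv2.resize(p[120:260,290:440],None,fx=4.2,fy=4.2,interpolation=3);cv2.imwrite("pics/c2.png",a)
```

```text
(no output)
```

View pics/c1.png

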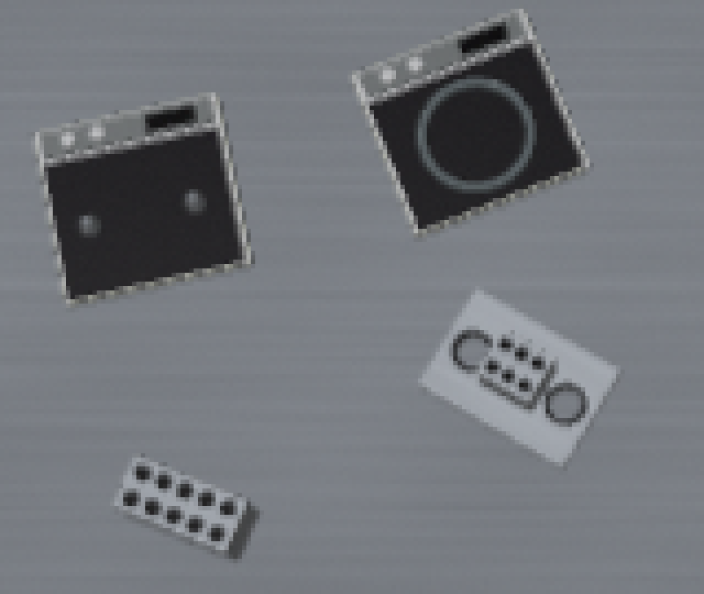

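View pics/c2.png

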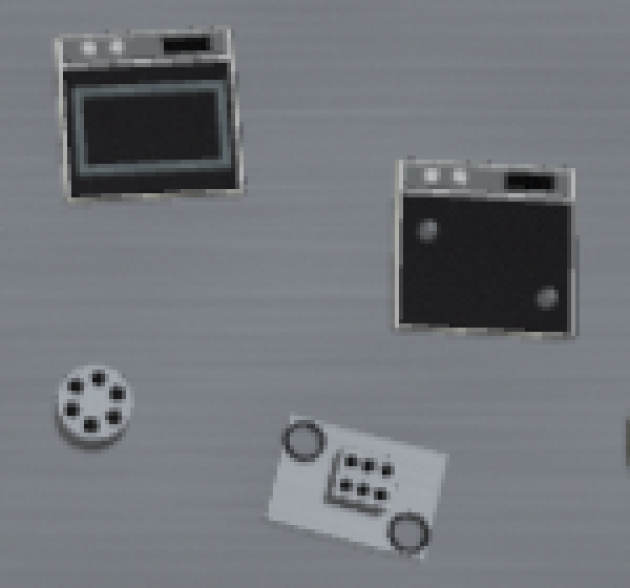

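Left station (162,170) has its pins on the centre line, so it is the inline one. Right station (405,180) has corner pins, so it is the diagonal one. The grey adapter at (247,210) is inline and the one at (375,236) is diagonal. I reject the orange station (96,158) and the turquoise adapter (374,291).

```bash
cat > h.py <<'E'
import cv2,pickle,numpy as np
def ray(s,uv,z):
    uv=np.atleast_2d(np.float64(uv)); K,R,t=map(np.array,(s["K"],s["R"],s["t"]))
    d=np.linalg.inv(K)@np.c_[uv,np.ones(len(uv))].T; d=R.T@d; c=-R.T@t
    return (c[:,None]+d*(z-c[2])/d[2]).T[:,:2]
def proj(s,X):
    p=np.array(s["K"])@(np.array(s["R"])@np.array(X,float)+np.array(s["t"])); return p[:2]/p[2]
def big(mask,near):
    cs,_=cv2.findContours(mask.astype(np.uint8),cv2.RETR_EXTERNAL,cv2.CHAIN_APPROX_NONE)
    cs=[c for c in cs if cv2.contourArea(c)>60]
    return min(cs,key=lambda c:np.hypot(*(c[:,0].mean(0)-near)))
def rect(s,c,z):
    w=ray(s,c[:,0],z); r=cv2.minAreaRect(w.astype(np.float32)); b=cv2.boxPoints(r)
    e=b[1]-b[0],b[2]-b[1]; e=sorted(e,key=np.linalg.norm); L=e[1]
    # yaw: angle of long axis (y) from world y
    a=np.arctan2(-L[0],L[1]); a=(a+np.pi/2)%np.pi-np.pi/2
    return np.mean(b,0),a,[np.linalg.norm(v) for v in e]
E
python3 - <<'E'
from h import *
np.set_printoptions(precision=1,suppress=True)
s=pickle.load(open("top.pkl","rb")); s2=pickle.load(open("scene.pkl","rb"))
for s,P in((s,dict(inl_st=(162,172),rnd_st=(238,156),obl_st=(326,152),dia_st=(405,184),inl=(247,210),dia=(375,236),rnd=(312,216),obl=(172,239))),
           (s2,dict(inl_st=(367,238),rnd_st=(310,256),obl_st=(238,266),dia_st=(172,247),inl=(295,216),dia=(199,208),rnd=(246,211),obl=(347,188)))):
  p=s["pixels"].copy(); g=p.max(2); 
  for n,uv in P.items():
    if n.endswith("st"): c=big(g<70,uv); z=14
    else:
        m=(g>155); c=big(m,uv); z=10 if n in("inl","dia") else 50
    o,a,e=rect(s,c,z); print(n,np.round(np.mean(c[:,0],0)),o,"yaw %.3f"%a,np.array(e))
    if not n.endswith("st"):   # wells: dark small blobs inside contour
        M=np.zeros_like(g); cv2.drawContours(M,[cv2.convexHull(c)],-1,1,-1)
        N,_,st,ce=cv2.connectedComponentsWithStats(((g<100)&(M>0)).astype(np.uint8))
        w=ray(s,ce[1:],50); print("   wells",N-1,w.mean(0),st[1:,4])
E
```

```text
inl_st [162. 173.] [576.8 338.6] yaw 0.227 [ 93.1 117.2]
rnd_st [238. 155.] [631.4 115.5] yaw 0.395 [ 93.5 116.8]
obl_st [326. 150.] [ 647.6 -146.5] yaw 0.050 [51.  95.9]
dia_st [405. 182.] [ 547.2 -378.7] yaw -0.059 [ 93.3 117.5]
inl [248. 210.] [465.4  85.3] yaw -0.529 [ 74.4 110.2]
   wells 8 [464.   86.3] [26  5  6  5  8  5 53  6]
dia [375. 236.] [ 389.8 -284.2] yaw -0.266 [ 74.6 110.3]
   wells 10 [ 386.9 -278.3] [21  6  2  6  4 25  6  6  6 22]
rnd [311. 216.] [ 442.6 -102.7] yaw -0.002 [46.4 48.4]
   wells 6 [ 441.9 -101.6] [ 7 11 10  8  9  9]
obl [248. 210.] [457.2  82.8] yaw -0.529 [ 72.5 107.4]
   wells 8 [464.   86.3] [26  5  6  5  8  5 53  6]
inl_st [367. 237.] [576.8 338. ] yaw 0.238 [ 92.2 114.6]
rnd_st [310. 256.] [631.4 114.8] yaw 0.388 [ 91.6 115.4]
obl_st [237. 264.] [ 641.2 -147.8] yaw 0.054 [48.5 92.7]
dia_st [172. 247.] [ 548.1 -380.9] yaw -0.065 [ 93.  115.5]
inl [246. 209.] [273.1  -0.3] yaw -0.001 [1359.2 1680.4]
   wells 116 [342.7   1.3] [1110  166 1210    7    1   43    3   16    3    6    3    1   20    3
    1    7    2    1    1    1    1    5    1    1  
[... 1788 characters left out ...]
  32
  980   28   33  636]
obl [246. 209.] [300.9  -2.6] yaw -0.001 [1319.3 1631. ]
   wells 116 [342.7   1.3] [1110  166 1210    7    1   43    3   16    3    6    3    1   20    3
    1    7    2    1    1    1    1    5    1    1    3    3   68    2
    1    1    2    3    5   31   26    5    5    3    2    4    5    3
    3    1    5    4    3    3    2    3    4    5    2    2    5    6
    5   58    3    2    4    4    4    9    2    2    2    2    2  119
    1    2   27    2    3    4    2    2    4    8    2    2    5    9
    3    2    1    1    2   25    2   11    1    1    5    2    5    4
    1    4  699   29    1  741    2  688    3   26  314   29  370   32
  980   28   33  636]
```

```bash
cat > d.py <<'E'
import sys,numpy as np
from scipy.spatial.transform import Rotation as Ro
from workcell import manip
# usage: d.py x y z psi [x y z psi ...] : moves from present pose, m/rad tool axes
s=manip.read_state(); p=np.array(s["tool_pos"]); R=Ro.from_quat(s["orientation"])
print("t",round(s["time_s"],2),"p",np.round(p,1),"F",np.round(s["force"],1),"open %.1f grip %.1f"%(s["opening"],s["grasp_force"]))
a=list(map(float,sys.argv[1:]))
for i in range(0,len(a),4):
    x,y,z,q=a[i:i+4]
    T=Ro.from_matrix(np.array([[np.sin(q),np.cos(q),0],[-np.cos(q),np.sin(q),0],[0,0,-1.]]).T@np.eye(3)) if 0 else Ro.from_matrix(np.c_[[-np.sin(q),np.cos(q),0],[np.cos(q),np.sin(q),0],[0,0,-1.]])
    c=[T,T*Ro.from_euler('z',np.pi)]
    rv=min(((R.inv()*k).as_rotvec() for k in c),key=np.linalg.norm)
    if (R.inv()*T).magnitude()<2.0: rv=(R.inv()*T).as_rotvec()
    print("t",np.round(R.inv().apply(np.array([x,y,z])-p)/1000,4),"a",np.round(rv,3))
E
python3 - <<'E'
from h import *
np.set_printoptions(precision=1,suppress=True)
s=pickle.load(open("top.pkl","rb")); g=s["pixels"].max(2)
x0,y0=152,224; r=g[y0:254,x0:192]
N,_,st,ce=cv2.connectedComponentsWithStats((r<90).astype(np.uint8)); print(st[1:,4])
k=[i for i in range(1,N) if 2<st[i,4]<14]
w=ray(s,ce[k]+[x0,y0],50); o=w.mean(0); v=np.linalg.svd(w-o)[2][0]; print(len(k),o,np.arctan2(-v[0],v[1])); print(w)
c=max(cv2.findContours((r>150).astype(np.uint8),0,1)[0],key=cv2.contourArea)+[x0,y0]; print(rect(s,c,50))
E
python3 d.py 442 -102 120 0
```

```text
[ 8  7  7  8  9  9  8 36  8  8  8]
10 [374.3 299.6] -0.3847390644585674
[[394.  324.1]
 [388.6 310.1]
 [382.8 295.8]
 [376.8 331.1]
 [376.8 282.5]
 [371.5 317.1]
 [371.  268.8]
 [366.1 303.2]
 [360.4 288.8]
 [354.7 274.6]]
(array([374.8, 299.4], dtype=float32), np.float32(-0.38900816), [np.float32(34.30602), np.float32(78.38155)])
t 0.1 p [130.8 559.4 230.5] F [-0.3  0.4 -0.2] open 85.5 grip 0.0
t [-0.4537 -0.573   0.1114] a [-2.000e-03  1.000e-03  1.341e+00]
```

apply_moves:
  commands:
    - {"jaw": 0.085,"tx": -0.454,"ty": -0.573,"tz": 0.111,"ax": -0.002,"ay": 0.001,"az": 1.341}
    - {"jaw": 0.085,"tx": -0.454,"ty": -0.573,"tz": 0.111,"ax": -0.002,"ay": 0.001,"az": 1.341}
    - {"jaw": 0.085,"tx": -0.454,"ty": -0.573,"tz": 0.111,"ax": -0.002,"ay": 0.001,"az": 1.341}
    - {"jaw": 0.085,"tx": -0.454,"ty": -0.573,"tz": 0.111,"ax": -0.002,"ay": 0.001,"az": 1.341}
    - {"jaw": 0.085,"tx": -0.454,"ty": -0.573,"tz": 0.111,"ax": -0.002,"ay": 0.001,"az": 1.341}
    - {"jaw": 0.085,"tx": -0.454,"ty": -0.573,"tz": 0.111,"ax": -0.002,"ay": 0.001,"az": 1.341}
    - {"jaw": 0.085,"tx": -0.454,"ty": -0.573,"tz": 0.111,"ax": -0.002,"ay": 0.001,"az": 1.341}
    - {"jaw": 0.085,"tx": -0.454,"ty": -0.573,"tz": 0.111,"ax": -0.002,"ay": 0.001,"az": 1.341}
    - {"jaw": 0.085,"tx": -0.454,"ty": -0.573,"tz": 0.111,"ax": -0.002,"ay": 0.001,"az": 1.341}
    - {"jaw": 0.085,"tx": -0.454,"ty": -0.573,"tz": 0.111,"ax": -0.002,"ay": 0.001,"az": 1.341}
    - {"jaw": 0.085,"tx": -0.454,"ty": -0.573,"tz": 0.111,"ax": -0.002,"ay": 0.001,"az": 1.341}
    - {"jaw": 0.085,"tx": -0.454,"ty": -0.573,"tz": 0.111,"ax": -0.002,"ay": 0.001,"az": 1.341}
    - {"jaw": 0.085,"tx": -0.454,"ty": -0.573,"tz": 0.111,"ax": -0.002,"ay": 0.001,"az": 1.341}
    - {"jaw": 0.085,"tx": -0.454,"ty": -0.573,"tz": 0.111,"ax": -0.002,"ay": 0.001,"az": 1.341}
    - {"jaw": 0.085,"tx": -0.454,"ty": -0.573,"tz": 0.111,"ax": -0.002,"ay": 0.001,"az": 1.341}
    - {"jaw": 0.085,"tx": -0.454,"ty": -0.573,"tz": 0.111,"ax": -0.002,"ay": 0.001,"az": 1.341}
    - {"jaw": 0.085,"tx": -0.454,"ty": -0.573,"tz": 0.111,"ax": -0.002,"ay": 0.001,"az": 1.341}
    - {"jaw": 0.085,"tx": -0.454,"ty": -0.573,"tz": 0.111,"ax": -0.002,"ay": 0.001,"az": 1.341}
  squeeze: 60

```text
time_s: 1.9
tool_pos: [441.5, -100.4, 120.0]
orientation: [0.707, 0.707, 0.001, -0.001]
force: [-0.5, 0.4, -0.7]
opening: 85.0
grasp_force: 0.0
```

```bash
python3 d.py 442 -102 18 0
```

```text
t 1.9 p [ 441.5 -100.4  120. ] F [-0.5  0.4 -0.7] open 85.0 grip 0.0
t [-0.0019  0.0006  0.102 ] a [-0.001 -0.003  0.   ]
```

apply_moves:
  commands:
    - {"jaw": 0.085,"tx": -0.002,"ty": 0,"tz": 0.04}
    - {"jaw": 0.085,"tx": -0.002,"ty": 0,"tz": 0.07}
    - {"jaw": 0.085,"tx": -0.002,"ty": 0,"tz": 0.09}
    - {"jaw": 0.085,"tx": -0.002,"ty": 0,"tz": 0.102}
    - {"jaw": 0.085,"tx": -0.002,"ty": 0,"tz": 0.102}
    - {"jaw": 0.04,"tx": -0.002,"ty": 0,"tz": 0.102}
    - {"jaw": 0.04,"tx": -0.002,"ty": 0,"tz": 0.102}
    - {"jaw": 0.04,"tx": -0.002,"ty": 0,"tz": 0.102}
    - {"jaw": 0.04,"tx": -0.002,"ty": 0,"tz": 0.102}
    - {"jaw": 0.04,"tx": -0.002,"ty": 0,"tz": 0.102}
    - {"jaw": 0.04,"tx": -0.002,"ty": 0,"tz": 0.102}
    - {"jaw": 0.04,"tx": -0.002,"ty": 0,"tz": 0.102}

```text
validation failed for argument at $.co...
```

```bash
python3 d.py 442 -102 130 0 631 115 110 0
```

```text
t 1.9 p [ 441.5 -100.4  120. ] F [-0.5  0.4 -0.7] open 85.0 grip 0.0
t [-0.0016  0.0005 -0.01  ] a [-0.001 -0.003  0.   ]
t [0.2153 0.1896 0.0105] a [-0.001 -0.003  0.   ]
```

apply_moves:
  commands:
    - {"jaw": 0.085,"tx": -0.002,"ty": 0.0,"tz": 0.04,"ax": 0.0,"ay": 0.0,"az": 0.0}
    - {"jaw": 0.085,"tx": -0.002,"ty": 0.0,"tz": 0.07,"ax": 0.0,"ay": 0.0,"az": 0.0}
    - {"jaw": 0.085,"tx": -0.002,"ty": 0.0,"tz": 0.09,"ax": 0.0,"ay": 0.0,"az": 0.0}
    - {"jaw": 0.085,"tx": -0.002,"ty": 0.0,"tz": 0.102,"ax": 0.0,"ay": 0.0,"az": 0.0}
    - {"jaw": 0.085,"tx": -0.002,"ty": 0.0,"tz": 0.102,"ax": 0.0,"ay": 0.0,"az": 0.0}
    - {"jaw": 0.04,"tx": -0.002,"ty": 0.0,"tz": 0.102,"ax": 0.0,"ay": 0.0,"az": 0.0}
    - {"jaw": 0.04,"tx": -0.002,"ty": 0.0,"tz": 0.102,"ax": 0.0,"ay": 0.0,"az": 0.0}
    - {"jaw": 0.04,"tx": -0.002,"ty": 0.0,"tz": 0.102,"ax": 0.0,"ay": 0.0,"az": 0.0}
    - {"jaw": 0.04,"tx": -0.002,"ty": 0.0,"tz": 0.102,"ax": 0.0,"ay": 0.0,"az": 0.0}
    - {"jaw": 0.04,"tx": -0.002,"ty": 0.0,"tz": 0.102,"ax": 0.0,"ay": 0.0,"az": 0.0}
    - {"jaw": 0.04,"tx": -0.002,"ty": 0.0,"tz": 0.102,"ax": 0.0,"ay": 0.0,"az": 0.0}
    - {"jaw": 0.04,"tx": -0.002,"ty": 0.0,"tz": 0.102,"ax": 0.0,"ay": 0.0,"az": 0.0}

```text
time_s: 3.1
tool_pos: [443.4, -103.2, 19.6]
orientation: [0.707, 0.707, 0.002, 0.001]
force: [0.6, 2.4, 6.5]
opening: 50.2
grasp_force: 62.4
```

```bash
python3 d.py 442 -102 130 0 631 115 110 0
```

```text
t 3.1 p [ 443.4 -103.2   19.6] F [0.6 2.4 6.5] open 50.2 grip 62.4
t [ 0.0014 -0.001  -0.1104] a [ 0.003 -0.002 -0.   ]
t [ 0.2184  0.1879 -0.0895] a [ 0.003 -0.002 -0.   ]
```

apply_moves:
  commands:
    - {"jaw": 0.04,"tx": 0.0,"ty": 0.0,"tz": -0.03,"ax": 0.0,"ay": 0.0,"az": 0.0}
    - {"jaw": 0.04,"tx": 0.0,"ty": 0.0,"tz": -0.07,"ax": 0.0,"ay": 0.0,"az": 0.0}
    - {"jaw": 0.04,"tx": 0.05,"ty": 0.04,"tz": -0.09,"ax": 0.0,"ay": 0.0,"az": 0.0}
    - {"jaw": 0.04,"tx": 0.08,"ty": 0.07,"tz": -0.09,"ax": 0.0,"ay": 0.0,"az": 0.0}
    - {"jaw": 0.04,"tx": 0.11,"ty": 0.1,"tz": -0.09,"ax": 0.0,"ay": 0.0,"az": 0.0}
    - {"jaw": 0.04,"tx": 0.14,"ty": 0.13,"tz": -0.09,"ax": 0.0,"ay": 0.0,"az": 0.0}
    - {"jaw": 0.04,"tx": 0.17,"ty": 0.16,"tz": -0.09,"ax": 0.0,"ay": 0.0,"az": 0.0}
    - {"jaw": 0.04,"tx": 0.2,"ty": 0.18,"tz": -0.09,"ax": 0.0,"ay": 0.0,"az": 0.0}
    - {"jaw": 0.04,"tx": 0.218,"ty": 0.188,"tz": -0.08,"ax": 0.0,"ay": 0.0,"az": 0.0}
    - {"jaw": 0.04,"tx": 0.218,"ty": 0.188,"tz": -0.06,"ax": 0.0,"ay": 0.0,"az": 0.0}
    - {"jaw": 0.04,"tx": 0.218,"ty": 0.188,"tz": -0.05,"ax": 0.0,"ay": 0.0,"az": 0.0}
    - {"jaw": 0.04,"tx": 0.218,"ty": 0.188,"tz": -0.05,"ax": 0.0,"ay": 0.0,"az": 0.0}
    - {"jaw": 0.04,"tx": 0.218,"ty": 0.188,"tz": -0.05,"ax": 0.0,"ay": 0.0,"az": 0.0}

```text
time_s: 4.4
tool_pos: [629.9, 113.9, 68.7]
orientation: [0.707, 0.707, 0.001, -0.001]
force: [-0.7, -0.3, -2.7]
opening: 50.0
grasp_force: 64.7
```

```bash
python3 d.py 631 115 34 0
```

```text
t 4.4 p [629.9 113.9  68.7] F [-0.7 -0.3 -2.7] open 50.0 grip 64.7
t [0.001  0.0011 0.0347] a [-0.    -0.002 -0.001]
```

apply_moves:
  commands:
    - {"jaw": 0.04,"tx": 0.001,"ty": 0.001,"tz": 0.015,"ax": 0.0,"ay": 0.0,"az": 0.0}
    - {"jaw": 0.04,"tx": 0.001,"ty": 0.001,"tz": 0.025,"ax": 0.0,"ay": 0.0,"az": 0.0}
    - {"jaw": 0.04,"tx": 0.001,"ty": 0.001,"tz": 0.03,"ax": 0.0,"ay": 0.0,"az": 0.0}
    - {"jaw": 0.04,"tx": 0.001,"ty": 0.001,"tz": 0.033,"ax": 0.0,"ay": 0.0,"az": 0.0}
    - {"jaw": 0.04,"tx": 0.001,"ty": 0.001,"tz": 0.0345,"ax": 0.0,"ay": 0.0,"az": 0.0}
    - {"jaw": 0.04,"tx": 0.001,"ty": 0.001,"tz": 0.0355,"ax": 0.0,"ay": 0.0,"az": 0.0}
    - {"jaw": 0.04,"tx": 0.001,"ty": 0.001,"tz": 0.036,"ax": 0.0,"ay": 0.0,"az": 0.0}
    - {"jaw": 0.04,"tx": 0.001,"ty": 0.001,"tz": 0.036,"ax": 0.0,"ay": 0.0,"az": 0.0}

```text
time_s: 5.2
tool_pos: [631.6, 115.7, 33.7]
orientation: [0.707, 0.707, 0.001, -0.0]
force: [-1.8, -0.2, 2.8]
opening: 50.3
grasp_force: 65.3
```

apply_moves:
  commands:
    - {"jaw": 0.085,"tx": 0.0,"ty": 0.0,"tz": 0.0,"ax": 0.0,"ay": 0.0,"az": 0.0}
    - {"jaw": 0.085,"tx": 0.0,"ty": 0.0,"tz": 0.0,"ax": 0.0,"ay": 0.0,"az": 0.0}
    - {"jaw": 0.085,"tx": 0.0,"ty": 0.0,"tz": 0.0,"ax": 0.0,"ay": 0.0,"az": 0.0}
    - {"jaw": 0.085,"tx": 0.0,"ty": 0.0,"tz": 0.0,"ax": 0.0,"ay": 0.0,"az": 0.0}
    - {"jaw": 0.085,"tx": 0.0,"ty": 0.0,"tz": 0.0,"ax": 0.0,"ay": 0.0,"az": 0.0}
    - {"jaw": 0.085,"tx": 0.0,"ty": 0.0,"tz": -0.02,"ax": 0.0,"ay": 0.0,"az": 0.0}
    - {"jaw": 0.085,"tx": 0.0,"ty": 0.0,"tz": -0.06,"ax": 0.0,"ay": 0.0,"az": 0.0}
    - {"jaw": 0.085,"tx": 0.0,"ty": 0.0,"tz": -0.09,"ax": 0.0,"ay": 0.0,"az": 0.0}
    - {"jaw": 0.085,"tx": 0.0,"ty": 0.0,"tz": -0.09,"ax": 0.0,"ay": 0.0,"az": 0.0}

```text
time_s: 6.1
tool_pos: [635.0, 115.9, 128.0]
orientation: [0.707, 0.707, 0.005, 0.003]
force: [-0.5, -0.5, 1.2]
opening: 85.1
grasp_force: 0.0
```

```bash
python3 d.py 374.5 299.5 100 -0.386
```

```text
t 6.1 p [635.  115.9 128. ] F [-0.5 -0.5  1.2] open 85.1 grip 0.0
t [ 0.1836 -0.2608  0.0257] a [ 0.01  -0.005  0.386]
```

apply_moves:
  commands:
    - {"jaw": 0.085,"tx": 0.184,"ty": -0.258,"tz": 0.022,"ax": 0.0,"ay": 0.0,"az": 0.386}
    - {"jaw": 0.085,"tx": 0.184,"ty": -0.258,"tz": 0.022,"ax": 0.0,"ay": 0.0,"az": 0.386}
    - {"jaw": 0.085,"tx": 0.184,"ty": -0.258,"tz": 0.022,"ax": 0.0,"ay": 0.0,"az": 0.386}
    - {"jaw": 0.085,"tx": 0.184,"ty": -0.258,"tz": 0.022,"ax": 0.0,"ay": 0.0,"az": 0.386}
    - {"jaw": 0.085,"tx": 0.184,"ty": -0.258,"tz": 0.022,"ax": 0.0,"ay": 0.0,"az": 0.386}
    - {"jaw": 0.085,"tx": 0.184,"ty": -0.258,"tz": 0.022,"ax": 0.0,"ay": 0.0,"az": 0.386}
    - {"jaw": 0.085,"tx": 0.184,"ty": -0.258,"tz": 0.022,"ax": 0.0,"ay": 0.0,"az": 0.386}
    - {"jaw": 0.085,"tx": 0.184,"ty": -0.258,"tz": 0.022,"ax": 0.0,"ay": 0.0,"az": 0.386}
    - {"jaw": 0.085,"tx": 0.184,"ty": -0.258,"tz": 0.022,"ax": 0.0,"ay": 0.0,"az": 0.386}
    - {"jaw": 0.085,"tx": 0.184,"ty": -0.258,"tz": 0.022,"ax": 0.0,"ay": 0.0,"az": 0.386}
    - {"jaw": 0.085,"tx": 0.184,"ty": -0.258,"tz": 0.022,"ax": 0.0,"ay": 0.0,"az": 0.386}

```text
time_s: 7.2
tool_pos: [374.8, 299.1, 100.9]
orientation: [0.83, 0.558, 0.001, -0.0]
force: [0.8, 1.1, -0.3]
opening: 85.1
grasp_force: 0.0
```

```bash
python3 d.py 374.5 299.5 18 -0.386; python3 -c "
from workcell import optics;import pickle,cv2
s=optics.snapshot('top');pickle.dump(s,open('top1.pkl','wb'));cv2.imwrite('pics/r1.png',cv2.resize(s['pixels'][100:260,130:330],None,fx=3.5,fy=3.5,interpolation=3))"
```

```text
t 7.2 p [374.8 299.1 100.9] F [ 0.8  1.1 -0.3] open 85.1 grip 0.0
t [ 0.0001 -0.0005  0.0829] a [ 0.001 -0.002 -0.002]
```

View pics/r1.png

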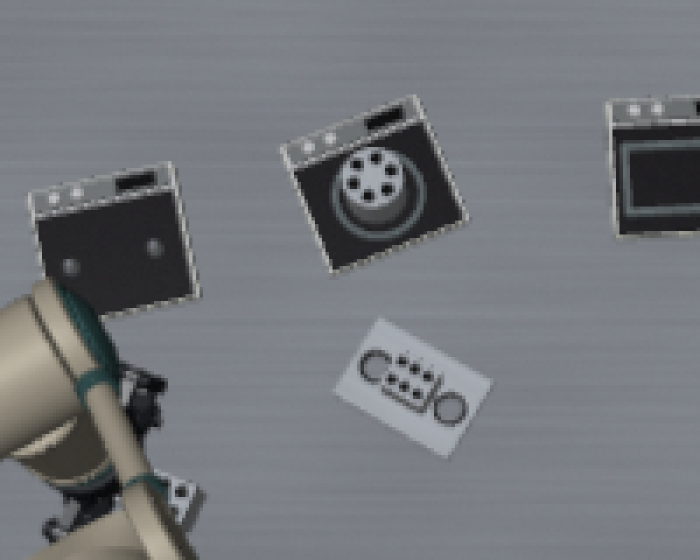

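The round block stands upright inside its rim, with its top at crop pixel (373,175) and the rim centre at (380,195). Now the oblong block.

apply_moves:
  commands:
    - {"jaw": 0.085,"tx": 0.0,"ty": 0.0,"tz": 0.035,"ax": 0.0,"ay": 0.0,"az": 0.0}
    - {"jaw": 0.085,"tx": 0.0,"ty": 0.0,"tz": 0.06,"ax": 0.0,"ay": 0.0,"az": 0.0}
    - {"jaw": 0.085,"tx": 0.0,"ty": 0.0,"tz": 0.075,"ax": 0.0,"ay": 0.0,"az": 0.0}
    - {"jaw": 0.085,"tx": 0.0,"ty": 0.0,"tz": 0.083,"ax": 0.0,"ay": 0.0,"az": 0.0}
    - {"jaw": 0.06,"tx": 0.0,"ty": 0.0,"tz": 0.083,"ax": 0.0,"ay": 0.0,"az": 0.0}
    - {"jaw": 0.02,"tx": 0.0,"ty": 0.0,"tz": 0.083,"ax": 0.0,"ay": 0.0,"az": 0.0}
    - {"jaw": 0.02,"tx": 0.0,"ty": 0.0,"tz": 0.083,"ax": 0.0,"ay": 0.0,"az": 0.0}
    - {"jaw": 0.02,"tx": 0.0,"ty": 0.0,"tz": 0.083,"ax": 0.0,"ay": 0.0,"az": 0.0}
    - {"jaw": 0.02,"tx": 0.0,"ty": 0.0,"tz": 0.083,"ax": 0.0,"ay": 0.0,"az": 0.0}
    - {"jaw": 0.02,"tx": 0.0,"ty": 0.0,"tz": 0.083,"ax": 0.0,"ay": 0.0,"az": 0.0}
    - {"jaw": 0.02,"tx": 0.0,"ty": 0.0,"tz": 0.083,"ax": 0.0,"ay": 0.0,"az": 0.0}
    - {"jaw": 0.02,"tx": 0.0,"ty": 0.0,"tz": 0.083,"ax": 0.0,"ay": 0.0,"az": 0.0}
    - {"jaw": 0.02,"tx": 0.0,"ty": 0.0,"tz": 0.083,"ax": 0.0,"ay": 0.0,"az": 0.0}

```text
time_s: 8.55
tool_pos: [374.7, 300.2, 19.1]
orientation: [0.83, 0.558, 0.002, -0.0]
force: [0.3, -1.4, 6.9]
opening: 35.6
grasp_force: 61.1
```

```bash
python3 d.py 647 -147 130 0.05
```

```text
t 8.55 p [374.7 300.2  19.1] F [ 0.3 -1.4  6.9] open 35.6 grip 61.1
t [-0.3114  0.4208 -0.1113] a [ 0.003 -0.004 -0.436]
```

apply_moves:
  commands:
    - {"jaw": 0.02,"tx": 0.0,"ty": 0.0,"tz": -0.03,"ax": 0.0,"ay": 0.0,"az": 0.0}
    - {"jaw": 0.02,"tx": 0.0,"ty": 0.0,"tz": -0.07,"ax": 0.0,"ay": 0.0,"az": 0.0}
    - {"jaw": 0.02,"tx": -0.02,"ty": 0.03,"tz": -0.1,"ax": 0.0,"ay": 0.0,"az": -0.05}
    - {"jaw": 0.02,"tx": -0.31,"ty": 0.42,"tz": -0.111,"ax": 0.0,"ay": 0.0,"az": -0.436}
    - {"jaw": 0.02,"tx": -0.31,"ty": 0.42,"tz": -0.111,"ax": 0.0,"ay": 0.0,"az": -0.436}
    - {"jaw": 0.02,"tx": -0.31,"ty": 0.42,"tz": -0.111,"ax": 0.0,"ay": 0.0,"az": -0.436}
    - {"jaw": 0.02,"tx": -0.31,"ty": 0.42,"tz": -0.111,"ax": 0.0,"ay": 0.0,"az": -0.436}
    - {"jaw": 0.02,"tx": -0.31,"ty": 0.42,"tz": -0.111,"ax": 0.0,"ay": 0.0,"az": -0.436}
    - {"jaw": 0.02,"tx": -0.31,"ty": 0.42,"tz": -0.111,"ax": 0.0,"ay": 0.0,"az": -0.436}
    - {"jaw": 0.02,"tx": -0.31,"ty": 0.42,"tz": -0.111,"ax": 0.0,"ay": 0.0,"az": -0.436}
    - {"jaw": 0.02,"tx": -0.31,"ty": 0.42,"tz": -0.111,"ax": 0.0,"ay": 0.0,"az": -0.436}
    - {"jaw": 0.02,"tx": -0.31,"ty": 0.42,"tz": -0.111,"ax": 0.0,"ay": 0.0,"az": -0.436}
    - {"jaw": 0.02,"tx": -0.31,"ty": 0.42,"tz": -0.111,"ax": 0.0,"ay": 0.0,"az": -0.436}
    - {"jaw": 0.02,"tx": -0.311,"ty": 0.421,"tz": -0.08,"ax": 0.0,"ay": 0.0,"az": -0.436}
    - {"jaw": 0.02,"tx": -0.311,"ty": 0.421,"tz": -0.05,"ax": 0.0,"ay": 0.0,"az": -0.436}
    - {"jaw": 0.02,"tx": -0.311,"ty": 0.421,"tz": -0.05,"ax": 0.0,"ay": 0.0,"az": -0.436}
    - {"jaw": 0.02,"tx": -0.311,"ty": 0.421,"tz": -0.05,"ax": 0.0,"ay": 0.0,"az": -0.436}
    - {"jaw": 0.02,"tx": -0.311,"ty": 0.421,"tz": -0.05,"ax": 0.0,"ay": 0.0,"az": -0.436}

```text
time_s: 10.35
tool_pos: [647.5, -146.8, 68.8]
orientation: [0.689, 0.725, 0.002, 0.001]
force: [0.2, -0.4, -4.6]
opening: 35.1
grasp_force: 62.2
```

```bash
python3 d.py 647 -147 33.1 0.05
```

```text
t 10.35 p [ 647.5 -146.8   68.8] F [ 0.2 -0.4 -4.6] open 35.1 grip 62.2
t [-0.0002 -0.0006  0.0357] a [ 0.003 -0.001  0.001]
```

apply_moves:
  commands:
    - {"jaw": 0.02,"tx": 0.0,"ty": 0.0,"tz": 0.015,"ax": 0.0,"ay": 0.0,"az": 0.0}
    - {"jaw": 0.02,"tx": 0.0,"ty": 0.0,"tz": 0.025,"ax": 0.0,"ay": 0.0,"az": 0.0}
    - {"jaw": 0.02,"tx": 0.0,"ty": 0.0,"tz": 0.03,"ax": 0.0,"ay": 0.0,"az": 0.0}
    - {"jaw": 0.02,"tx": 0.0,"ty": 0.0,"tz": 0.033,"ax": 0.0,"ay": 0.0,"az": 0.0}
    - {"jaw": 0.02,"tx": 0.0,"ty": 0.0,"tz": 0.0345,"ax": 0.0,"ay": 0.0,"az": 0.0}
    - {"jaw": 0.02,"tx": 0.0,"ty": 0.0,"tz": 0.0355,"ax": 0.0,"ay": 0.0,"az": 0.0}
    - {"jaw": 0.02,"tx": 0.0,"ty": 0.0,"tz": 0.0365,"ax": 0.0,"ay": 0.0,"az": 0.0}
    - {"jaw": 0.02,"tx": 0.0,"ty": 0.0,"tz": 0.0365,"ax": 0.0,"ay": 0.0,"az": 0.0}

```text
time_s: 11.15
tool_pos: [646.8, -146.9, 33.1]
orientation: [0.689, 0.725, 0.001, 0.0]
force: [-3.7, 1.5, 6.0]
opening: 34.9
grasp_force: 63.8
```

apply_moves:
  commands:
    - {"jaw": 0.085,"tx": 0.0,"ty": 0.0,"tz": 0.0,"ax": 0.0,"ay": 0.0,"az": 0.0}
    - {"jaw": 0.085,"tx": 0.0,"ty": 0.0,"tz": 0.0,"ax": 0.0,"ay": 0.0,"az": 0.0}
    - {"jaw": 0.085,"tx": 0.0,"ty": 0.0,"tz": 0.0,"ax": 0.0,"ay": 0.0,"az": 0.0}
    - {"jaw": 0.085,"tx": 0.0,"ty": 0.0,"tz": 0.0,"ax": 0.0,"ay": 0.0,"az": 0.0}
    - {"jaw": 0.085,"tx": 0.0,"ty": 0.0,"tz": 0.0,"ax": 0.0,"ay": 0.0,"az": 0.0}
    - {"jaw": 0.085,"tx": 0.0,"ty": 0.0,"tz": 0.0,"ax": 0.0,"ay": 0.0,"az": 0.0}
    - {"jaw": 0.085,"tx": 0.0,"ty": 0.0,"tz": -0.02,"ax": 0.0,"ay": 0.0,"az": 0.0}
    - {"jaw": 0.085,"tx": 0.0,"ty": 0.0,"tz": -0.06,"ax": 0.0,"ay": 0.0,"az": 0.0}
    - {"jaw": 0.085,"tx": 0.0,"ty": 0.0,"tz": -0.09,"ax": 0.0,"ay": 0.0,"az": 0.0}
    - {"jaw": 0.085,"tx": 0.0,"ty": 0.0,"tz": -0.09,"ax": 0.0,"ay": 0.0,"az": 0.0}
    - {"jaw": 0.085,"tx": 0.0,"ty": 0.0,"tz": -0.09,"ax": 0.0,"ay": 0.0,"az": 0.0}

```text
time_s: 12.25
tool_pos: [646.7, -147.1, 121.6]
orientation: [0.689, 0.725, 0.001, 0.0]
force: [-0.3, -1.0, -1.0]
opening: 84.9
grasp_force: 0.0
```

```bash
python3 d.py 465 85 100 -0.529
```

```text
t 12.25 p [ 646.7 -147.1  121.6] F [-0.3 -1.  -1. ] open 84.9 grip 0.0
t [ 0.2409 -0.17    0.0215] a [ 0.002 -0.002  0.579]
```

apply_moves:
  commands:
    - {"jaw": 0.085,"tx": 0.241,"ty": -0.17,"tz": 0.0215,"ax": 0.0,"ay": 0.0,"az": 0.579}
    - {"jaw": 0.085,"tx": 0.241,"ty": -0.17,"tz": 0.0215,"ax": 0.0,"ay": 0.0,"az": 0.579}
    - {"jaw": 0.085,"tx": 0.241,"ty": -0.17,"tz": 0.0215,"ax": 0.0,"ay": 0.0,"az": 0.579}
    - {"jaw": 0.085,"tx": 0.241,"ty": -0.17,"tz": 0.0215,"ax": 0.0,"ay": 0.0,"az": 0.579}
    - {"jaw": 0.085,"tx": 0.241,"ty": -0.17,"tz": 0.0215,"ax": 0.0,"ay": 0.0,"az": 0.579}
    - {"jaw": 0.085,"tx": 0.241,"ty": -0.17,"tz": 0.0215,"ax": 0.0,"ay": 0.0,"az": 0.579}
    - {"jaw": 0.085,"tx": 0.241,"ty": -0.17,"tz": 0.0215,"ax": 0.0,"ay": 0.0,"az": 0.579}
    - {"jaw": 0.085,"tx": 0.241,"ty": -0.17,"tz": 0.0215,"ax": 0.0,"ay": 0.0,"az": 0.579}
    - {"jaw": 0.085,"tx": 0.241,"ty": -0.17,"tz": 0.0215,"ax": 0.0,"ay": 0.0,"az": 0.579}
    - {"jaw": 0.085,"tx": 0.241,"ty": -0.17,"tz": 0.0215,"ax": 0.0,"ay": 0.0,"az": 0.579}

```text
time_s: 13.25
tool_pos: [465.8, 84.3, 99.4]
orientation: [0.868, 0.497, 0.001, -0.0]
force: [-0.2, -0.3, 0.1]
opening: 85.0
grasp_force: 0.0
```

```bash
python3 d.py 465 85 20 -0.529
python3 - <<'E'
from h import *
from workcell import optics
s=optics.snapshot("top");pickle.dump(s,open("top2.pkl","wb"));g=s["pixels"].max(2)
for n,x0,y0,x1,y1 in(("rnd",215,125,265,185),("obl",300,120,350,175)):
    c=max(cv2.findContours((g[y0:y1,x0:x1]>165).astype(np.uint8),0,1)[0],key=cv2.contourArea)+[x0,y0]
    print(n,rect(s,c,64))
cv2.imwrite("pics/r2.png",cv2.resize(s["pixels"][110:260,200:360],None,fx=4,fy=4,interpolation=3))
E
```

```text
t 13.25 p [465.8  84.3  99.4] F [-0.2 -0.3  0.1] open 85.0 grip 0.0
t [ 0.0001 -0.001   0.0794] a [ 0.    -0.002 -0.001]
rnd (array([588.117  , 123.24975], dtype=float32), np.float32(-0.002112627), [np.float32(26.853699), np.float32(101.00107)])
obl (array([ 645.329  , -155.31488], dtype=float32), np.float32(0.101854324), [np.float32(10.512489), np.float32(40.27382)])
```

View pics/r2.png

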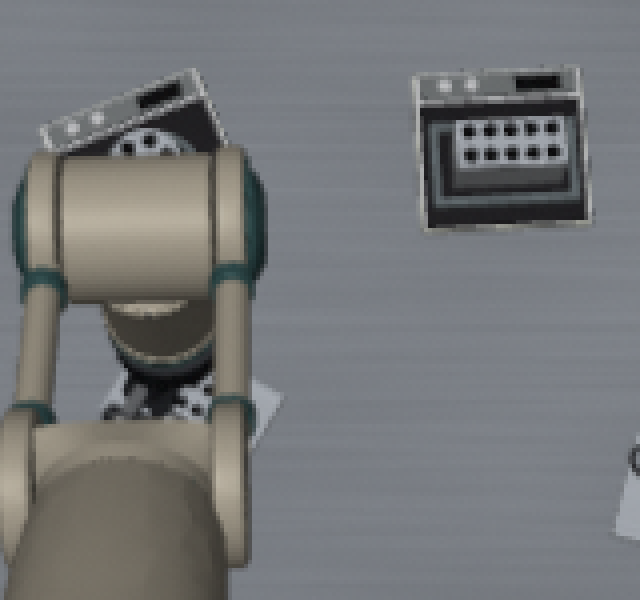

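The oblong block sits inside its rim, with its top at crop pixel (511,142) and the rim at (505,165). The inline adapter is under the gripper. Descending.

apply_moves:
  commands:
    - {"jaw": 0.085,"tx": 0.0,"ty": -0.001,"tz": 0.035,"ax": 0.0,"ay": 0.0,"az": 0.0}
    - {"jaw": 0.085,"tx": 0.0,"ty": -0.001,"tz": 0.06,"ax": 0.0,"ay": 0.0,"az": 0.0}
    - {"jaw": 0.085,"tx": 0.0,"ty": -0.001,"tz": 0.073,"ax": 0.0,"ay": 0.0,"az": 0.0}
    - {"jaw": 0.085,"tx": 0.0,"ty": -0.001,"tz": 0.079,"ax": 0.0,"ay": 0.0,"az": 0.0}
    - {"jaw": 0.06,"tx": 0.0,"ty": -0.001,"tz": 0.079,"ax": 0.0,"ay": 0.0,"az": 0.0}
    - {"jaw": 0.02,"tx": 0.0,"ty": -0.001,"tz": 0.079,"ax": 0.0,"ay": 0.0,"az": 0.0}
    - {"jaw": 0.02,"tx": 0.0,"ty": -0.001,"tz": 0.079,"ax": 0.0,"ay": 0.0,"az": 0.0}
    - {"jaw": 0.02,"tx": 0.0,"ty": -0.001,"tz": 0.079,"ax": 0.0,"ay": 0.0,"az": 0.0}
    - {"jaw": 0.02,"tx": 0.0,"ty": -0.001,"tz": 0.079,"ax": 0.0,"ay": 0.0,"az": 0.0}
    - {"jaw": 0.02,"tx": 0.0,"ty": -0.001,"tz": 0.079,"ax": 0.0,"ay": 0.0,"az": 0.0}
    - {"jaw": 0.02,"tx": 0.0,"ty": -0.001,"tz": 0.079,"ax": 0.0,"ay": 0.0,"az": 0.0}
    - {"jaw": 0.02,"tx": 0.0,"ty": -0.001,"tz": 0.079,"ax": 0.0,"ay": 0.0,"az": 0.0}
    - {"jaw": 0.02,"tx": 0.0,"ty": -0.001,"tz": 0.079,"ax": 0.0,"ay": 0.0,"az": 0.0}

```text
time_s: 14.6
tool_pos: [465.0, 85.8, 21.7]
orientation: [0.867, 0.498, 0.002, 0.0]
force: [0.0, -0.9, 6.2]
opening: 33.0
grasp_force: 61.6
```

```bash
python3 d.py 577 338.5 130 0.227 577 338.5 80 0.227
```

```text
t 14.6 p [465.   85.8  21.7] F [ 0.  -0.9  6.2] open 33.0 grip 61.6
t [ 0.275  -0.0306 -0.1074] a [ 0.003 -0.002 -0.756]
t [ 0.2749 -0.0307 -0.0574] a [ 0.003 -0.002 -0.756]
```

apply_moves:
  commands:
    - {"jaw": 0.02,"tx": 0.0,"ty": 0.0,"tz": -0.03,"ax": 0.0,"ay": 0.0,"az": 0.0}
    - {"jaw": 0.02,"tx": 0.0,"ty": 0.0,"tz": -0.07,"ax": 0.0,"ay": 0.0,"az": 0.0}
    - {"jaw": 0.02,"tx": 0.0,"ty": 0.0,"tz": -0.107,"ax": 0.0,"ay": 0.0,"az": -0.05}
    - {"jaw": 0.02,"tx": 0.275,"ty": -0.03,"tz": -0.107,"ax": 0.0,"ay": 0.0,"az": -0.756}
    - {"jaw": 0.02,"tx": 0.275,"ty": -0.03,"tz": -0.107,"ax": 0.0,"ay": 0.0,"az": -0.756}
    - {"jaw": 0.02,"tx": 0.275,"ty": -0.03,"tz": -0.107,"ax": 0.0,"ay": 0.0,"az": -0.756}
    - {"jaw": 0.02,"tx": 0.275,"ty": -0.03,"tz": -0.107,"ax": 0.0,"ay": 0.0,"az": -0.756}
    - {"jaw": 0.02,"tx": 0.275,"ty": -0.03,"tz": -0.107,"ax": 0.0,"ay": 0.0,"az": -0.756}
    - {"jaw": 0.02,"tx": 0.275,"ty": -0.03,"tz": -0.107,"ax": 0.0,"ay": 0.0,"az": -0.756}
    - {"jaw": 0.02,"tx": 0.275,"ty": -0.03,"tz": -0.107,"ax": 0.0,"ay": 0.0,"az": -0.756}
    - {"jaw": 0.02,"tx": 0.275,"ty": -0.03,"tz": -0.09,"ax": 0.0,"ay": 0.0,"az": -0.756}
    - {"jaw": 0.02,"tx": 0.275,"ty": -0.03,"tz": -0.07,"ax": 0.0,"ay": 0.0,"az": -0.756}
    - {"jaw": 0.02,"tx": 0.275,"ty": -0.0305,"tz": -0.058,"ax": 0.0,"ay": 0.0,"az": -0.756}
    - {"jaw": 0.02,"tx": 0.275,"ty": -0.0305,"tz": -0.058,"ax": 0.0,"ay": 0.0,"az": -0.756}
    - {"jaw": 0.02,"tx": 0.275,"ty": -0.0305,"tz": -0.058,"ax": 0.0,"ay": 0.0,"az": -0.756}
    - {"jaw": 0.02,"tx": 0.275,"ty": -0.0305,"tz": -0.058,"ax": 0.0,"ay": 0.0,"az": -0.756}

```text
time_s: 16.2
tool_pos: [577.0, 338.6, 80.4]
orientation: [0.623, 0.783, 0.002, 0.0]
force: [0.5, -0.1, -2.7]
opening: 33.0
grasp_force: 61.2
```

```bash
python3 d.py 577 338.5 35.7 0.23
```

```text
t 16.2 p [577.  338.6  80.4] F [ 0.5 -0.1 -2.7] open 33.0 grip 61.2
t [-0.0002 -0.0001  0.0447] a [ 0.003 -0.002 -0.003]
```

apply_moves:
  commands:
    - {"jaw": 0.02,"tx": 0.0,"ty": 0.0,"tz": 0.015,"ax": 0.0,"ay": 0.0,"az": -0.003}
    - {"jaw": 0.02,"tx": 0.0,"ty": 0.0,"tz": 0.025,"ax": 0.0,"ay": 0.0,"az": -0.003}
    - {"jaw": 0.02,"tx": 0.0,"ty": 0.0,"tz": 0.03,"ax": 0.0,"ay": 0.0,"az": -0.003}
    - {"jaw": 0.02,"tx": 0.0,"ty": 0.0,"tz": 0.034,"ax": 0.0,"ay": 0.0,"az": -0.003}
    - {"jaw": 0.02,"tx": 0.0,"ty": 0.0,"tz": 0.038,"ax": 0.0,"ay": 0.0,"az": -0.003}
    - {"jaw": 0.02,"tx": 0.0,"ty": 0.0,"tz": 0.041,"ax": 0.0,"ay": 0.0,"az": -0.003}
    - {"jaw": 0.02,"tx": 0.0,"ty": 0.0,"tz": 0.043,"ax": 0.0,"ay": 0.0,"az": -0.003}
    - {"jaw": 0.02,"tx": 0.0,"ty": 0.0,"tz": 0.0445,"ax": 0.0,"ay": 0.0,"az": -0.003}
    - {"jaw": 0.02,"tx": 0.0,"ty": 0.0,"tz": 0.0455,"ax": 0.0,"ay": 0.0,"az": -0.003}
    - {"jaw": 0.02,"tx": 0.0,"ty": 0.0,"tz": 0.0455,"ax": 0.0,"ay": 0.0,"az": -0.003}

```text
time_s: 17.2
tool_pos: [576.4, 338.7, 35.8]
orientation: [0.621, 0.784, 0.001, -0.0]
force: [-2.7, -2.3, 7.1]
opening: 32.8
grasp_force: 62.3
```

apply_moves:
  commands:
    - {"jaw": 0.085,"tx": 0.0,"ty": 0.0,"tz": 0.0,"ax": 0.0,"ay": 0.0,"az": 0.0}
    - {"jaw": 0.085,"tx": 0.0,"ty": 0.0,"tz": 0.0,"ax": 0.0,"ay": 0.0,"az": 0.0}
    - {"jaw": 0.085,"tx": 0.0,"ty": 0.0,"tz": 0.0,"ax": 0.0,"ay": 0.0,"az": 0.0}
    - {"jaw": 0.085,"tx": 0.0,"ty": 0.0,"tz": 0.0,"ax": 0.0,"ay": 0.0,"az": 0.0}
    - {"jaw": 0.085,"tx": 0.0,"ty": 0.0,"tz": 0.0,"ax": 0.0,"ay": 0.0,"az": 0.0}
    - {"jaw": 0.085,"tx": 0.0,"ty": 0.0,"tz": 0.0,"ax": 0.0,"ay": 0.0,"az": 0.0}
    - {"jaw": 0.085,"tx": 0.0,"ty": 0.0,"tz": -0.02,"ax": 0.0,"ay": 0.0,"az": 0.0}
    - {"jaw": 0.085,"tx": 0.0,"ty": 0.0,"tz": -0.06,"ax": 0.0,"ay": 0.0,"az": 0.0}
    - {"jaw": 0.085,"tx": 0.0,"ty": 0.0,"tz": -0.09,"ax": 0.0,"ay": 0.0,"az": 0.0}
    - {"jaw": 0.085,"tx": 0.0,"ty": 0.0,"tz": -0.09,"ax": 0.0,"ay": 0.0,"az": 0.0}
    - {"jaw": 0.085,"tx": 0.0,"ty": 0.0,"tz": -0.09,"ax": 0.0,"ay": 0.0,"az": 0.0}

```text
time_s: 18.3
tool_pos: [576.5, 338.6, 124.5]
orientation: [0.621, 0.784, 0.002, 0.0]
force: [-0.6, -0.2, 0.1]
opening: 84.8
grasp_force: 0.0
```

```bash
python3 d.py 390 -284 105 -0.266
```

```text
t 18.3 p [576.5 338.6 124.5] F [-0.6 -0.2  0.1] open 84.8 grip 0.0
t [-0.5637 -0.3236  0.0175] a [ 0.002 -0.003  0.496]
```

apply_moves:
  commands:
    - {"jaw": 0.085,"tx": -0.564,"ty": -0.324,"tz": 0.0175,"ax": 0.0,"ay": 0.0,"az": 0.496}
    - {"jaw": 0.085,"tx": -0.564,"ty": -0.324,"tz": 0.0175,"ax": 0.0,"ay": 0.0,"az": 0.496}
    - {"jaw": 0.085,"tx": -0.564,"ty": -0.324,"tz": 0.0175,"ax": 0.0,"ay": 0.0,"az": 0.496}
    - {"jaw": 0.085,"tx": -0.564,"ty": -0.324,"tz": 0.0175,"ax": 0.0,"ay": 0.0,"az": 0.496}
    - {"jaw": 0.085,"tx": -0.564,"ty": -0.324,"tz": 0.0175,"ax": 0.0,"ay": 0.0,"az": 0.496}
    - {"jaw": 0.085,"tx": -0.564,"ty": -0.324,"tz": 0.0175,"ax": 0.0,"ay": 0.0,"az": 0.496}
    - {"jaw": 0.085,"tx": -0.564,"ty": -0.324,"tz": 0.0175,"ax": 0.0,"ay": 0.0,"az": 0.496}
    - {"jaw": 0.085,"tx": -0.564,"ty": -0.324,"tz": 0.0175,"ax": 0.0,"ay": 0.0,"az": 0.496}
    - {"jaw": 0.085,"tx": -0.564,"ty": -0.324,"tz": 0.0175,"ax": 0.0,"ay": 0.0,"az": 0.496}
    - {"jaw": 0.085,"tx": -0.564,"ty": -0.324,"tz": 0.0175,"ax": 0.0,"ay": 0.0,"az": 0.496}
    - {"jaw": 0.085,"tx": -0.564,"ty": -0.324,"tz": 0.0175,"ax": 0.0,"ay": 0.0,"az": 0.496}
    - {"jaw": 0.085,"tx": -0.564,"ty": -0.324,"tz": 0.0175,"ax": 0.0,"ay": 0.0,"az": 0.496}
    - {"jaw": 0.085,"tx": -0.564,"ty": -0.324,"tz": 0.0175,"ax": 0.0,"ay": 0.0,"az": 0.496}
    - {"jaw": 0.085,"tx": -0.564,"ty": -0.324,"tz": 0.0175,"ax": 0.0,"ay": 0.0,"az": 0.496}
    - {"jaw": 0.085,"tx": -0.564,"ty": -0.324,"tz": 0.0175,"ax": 0.0,"ay": 0.0,"az": 0.496}
    - {"jaw": 0.085,"tx": -0.564,"ty": -0.324,"tz": 0.0175,"ax": 0.0,"ay": 0.0,"az": 0.496}
    - {"jaw": 0.085,"tx": -0.564,"ty": -0.324,"tz": 0.0175,"ax": 0.0,"ay": 0.0,"az": 0.496}

```text
time_s: 20.0
tool_pos: [389.3, -282.7, 104.3]
orientation: [0.794, 0.608, 0.001, -0.001]
force: [0.5, 0.1, 1.1]
opening: 84.7
grasp_force: 0.0
```

```bash
python3 d.py 390 -284 20 -0.266; python3 -c "
from workcell import optics;import pickle,cv2
s=optics.snapshot('top');pickle.dump(s,open('top3.pkl','wb'));cv2.imwrite('pics/r3.png',cv2.resize(s['pixels'][110:260,130:350],None,fx=3.6,fy=3.6,interpolation=3))"
```

```text
t 20.0 p [ 389.3 -282.7  104.3] F [0.5 0.1 1.1] open 84.7 grip 0.0
t [-0.0013  0.0011  0.0843] a [-0.001 -0.003  0.002]
```

View pics/r3.png

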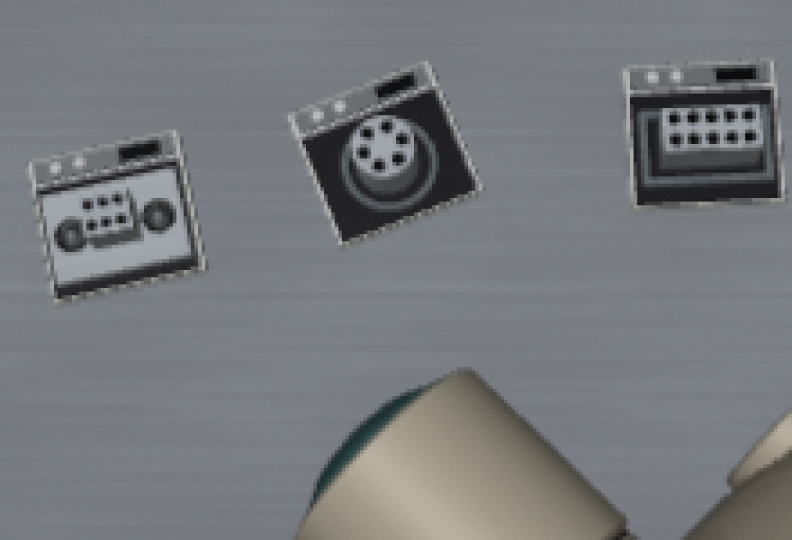

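The inline adapter is flat on its plate with pins showing in both holes, at crop (72,236) and (158,215). The round and oblong blocks are inside their rims. Next I take the diagonal adapter.

apply_moves:
  commands:
    - {"jaw": 0.085,"tx": -0.001,"ty": 0.0,"tz": 0.035,"ax": 0.0,"ay": 0.0,"az": 0.0}
    - {"jaw": 0.085,"tx": -0.001,"ty": 0.0,"tz": 0.062,"ax": 0.0,"ay": 0.0,"az": 0.0}
    - {"jaw": 0.085,"tx": -0.001,"ty": 0.0,"tz": 0.077,"ax": 0.0,"ay": 0.0,"az": 0.0}
    - {"jaw": 0.085,"tx": -0.001,"ty": 0.0,"tz": 0.084,"ax": 0.0,"ay": 0.0,"az": 0.0}
    - {"jaw": 0.06,"tx": -0.001,"ty": 0.0,"tz": 0.084,"ax": 0.0,"ay": 0.0,"az": 0.0}
    - {"jaw": 0.02,"tx": -0.001,"ty": 0.0,"tz": 0.084,"ax": 0.0,"ay": 0.0,"az": 0.0}
    - {"jaw": 0.02,"tx": -0.001,"ty": 0.0,"tz": 0.084,"ax": 0.0,"ay": 0.0,"az": 0.0}
    - {"jaw": 0.02,"tx": -0.001,"ty": 0.0,"tz": 0.084,"ax": 0.0,"ay": 0.0,"az": 0.0}
    - {"jaw": 0.02,"tx": -0.001,"ty": 0.0,"tz": 0.084,"ax": 0.0,"ay": 0.0,"az": 0.0}
    - {"jaw": 0.02,"tx": -0.001,"ty": 0.0,"tz": 0.084,"ax": 0.0,"ay": 0.0,"az": 0.0}
    - {"jaw": 0.02,"tx": -0.001,"ty": 0.0,"tz": 0.084,"ax": 0.0,"ay": 0.0,"az": 0.0}
    - {"jaw": 0.02,"tx": -0.001,"ty": 0.0,"tz": 0.084,"ax": 0.0,"ay": 0.0,"az": 0.0}
    - {"jaw": 0.02,"tx": -0.001,"ty": 0.0,"tz": 0.084,"ax": 0.0,"ay": 0.0,"az": 0.0}

```text
time_s: 21.35
tool_pos: [389.9, -286.0, 22.0]
orientation: [0.795, 0.607, 0.001, 0.001]
force: [0.6, 1.0, 6.7]
opening: 33.2
grasp_force: 62.0
```

```bash
python3 d.py 547.5 -379 130 -0.061 547.5 -379 80 -0.061
```

```text
t 21.35 p [ 389.9 -286.    22. ] F [0.6 1.  6.7] open 33.2 grip 62.0
t [-0.0482  0.1768 -0.1076] a [ 0.003 -0.001 -0.205]
t [-0.0483  0.1766 -0.0576] a [ 0.003 -0.001 -0.205]
```

apply_moves:
  commands:
    - {"jaw": 0.02,"tx": 0.0,"ty": 0.0,"tz": -0.03,"ax": 0.0,"ay": 0.0,"az": 0.0}
    - {"jaw": 0.02,"tx": 0.0,"ty": 0.0,"tz": -0.07,"ax": 0.0,"ay": 0.0,"az": 0.0}
    - {"jaw": 0.02,"tx": 0.0,"ty": 0.0,"tz": -0.107,"ax": 0.0,"ay": 0.0,"az": 0.0}
    - {"jaw": 0.02,"tx": -0.012,"ty": 0.045,"tz": -0.107,"ax": 0.0,"ay": 0.0,"az": -0.05}
    - {"jaw": 0.02,"tx": -0.024,"ty": 0.09,"tz": -0.107,"ax": 0.0,"ay": 0.0,"az": -0.1}
    - {"jaw": 0.02,"tx": -0.036,"ty": 0.13,"tz": -0.107,"ax": 0.0,"ay": 0.0,"az": -0.15}
    - {"jaw": 0.02,"tx": -0.046,"ty": 0.165,"tz": -0.107,"ax": 0.0,"ay": 0.0,"az": -0.19}
    - {"jaw": 0.02,"tx": -0.05,"ty": 0.177,"tz": -0.095,"ax": 0.0,"ay": 0.0,"az": -0.205}
    - {"jaw": 0.02,"tx": -0.05,"ty": 0.177,"tz": -0.075,"ax": 0.0,"ay": 0.0,"az": -0.205}
    - {"jaw": 0.02,"tx": -0.05,"ty": 0.177,"tz": -0.058,"ax": 0.0,"ay": 0.0,"az": -0.205}
    - {"jaw": 0.02,"tx": -0.05,"ty": 0.177,"tz": -0.058,"ax": 0.0,"ay": 0.0,"az": -0.205}
    - {"jaw": 0.02,"tx": -0.05,"ty": 0.177,"tz": -0.058,"ax": 0.0,"ay": 0.0,"az": -0.205}
    - {"jaw": 0.02,"tx": -0.05,"ty": 0.177,"tz": -0.058,"ax": 0.0,"ay": 0.0,"az": -0.205}

```text
time_s: 22.65
tool_pos: [547.0, -380.5, 79.8]
orientation: [0.728, 0.685, 0.001, 0.0]
force: [0.0, 0.9, -2.5]
opening: 33.2
grasp_force: 61.1
```

```bash
python3 d.py 547.5 -381 36 -0.061
```

```text
t 22.65 p [ 547.  -380.5   79.8] F [ 0.   0.9 -2.5] open 33.2 grip 61.1
t [-0.0005  0.0005  0.0438] a [ 0.002 -0.001 -0.   ]
```

apply_moves:
  commands:
    - {"jaw": 0.02,"tx": 0.0,"ty": 0.0,"tz": 0.015,"ax": 0.0,"ay": 0.0,"az": 0.0}
    - {"jaw": 0.02,"tx": 0.0,"ty": 0.0,"tz": 0.025,"ax": 0.0,"ay": 0.0,"az": 0.0}
    - {"jaw": 0.02,"tx": 0.0,"ty": 0.0,"tz": 0.03,"ax": 0.0,"ay": 0.0,"az": 0.0}
    - {"jaw": 0.02,"tx": 0.0,"ty": 0.0,"tz": 0.034,"ax": 0.0,"ay": 0.0,"az": 0.0}
    - {"jaw": 0.02,"tx": 0.0,"ty": 0.0,"tz": 0.038,"ax": 0.0,"ay": 0.0,"az": 0.0}
    - {"jaw": 0.02,"tx": 0.0,"ty": 0.0,"tz": 0.041,"ax": 0.0,"ay": 0.0,"az": 0.0}
    - {"jaw": 0.02,"tx": 0.0,"ty": 0.0,"tz": 0.043,"ax": 0.0,"ay": 0.0,"az": 0.0}
    - {"jaw": 0.02,"tx": 0.0,"ty": 0.0,"tz": 0.044,"ax": 0.0,"ay": 0.0,"az": 0.0}
    - {"jaw": 0.02,"tx": 0.0,"ty": 0.0,"tz": 0.0447,"ax": 0.0,"ay": 0.0,"az": 0.0}
    - {"jaw": 0.02,"tx": 0.0,"ty": 0.0,"tz": 0.0447,"ax": 0.0,"ay": 0.0,"az": 0.0}

```text
time_s: 23.65
tool_pos: [546.8, -380.2, 36.0]
orientation: [0.728, 0.685, 0.001, 0.0]
force: [-2.3, 2.2, 5.9]
opening: 33.1
grasp_force: 62.3
```

Contact is at the expected height. Release, rise and back away.

apply_moves:
  commands:
    - {"jaw": 0.085,"tx": 0.0,"ty": 0.0,"tz": 0.0,"ax": 0.0,"ay": 0.0,"az": 0.0}
    - {"jaw": 0.085,"tx": 0.0,"ty": 0.0,"tz": 0.0,"ax": 0.0,"ay": 0.0,"az": 0.0}
    - {"jaw": 0.085,"tx": 0.0,"ty": 0.0,"tz": 0.0,"ax": 0.0,"ay": 0.0,"az": 0.0}
    - {"jaw": 0.085,"tx": 0.0,"ty": 0.0,"tz": 0.0,"ax": 0.0,"ay": 0.0,"az": 0.0}
    - {"jaw": 0.085,"tx": 0.0,"ty": 0.0,"tz": 0.0,"ax": 0.0,"ay": 0.0,"az": 0.0}
    - {"jaw": 0.085,"tx": 0.0,"ty": 0.0,"tz": 0.0,"ax": 0.0,"ay": 0.0,"az": 0.0}
    - {"jaw": 0.085,"tx": 0.0,"ty": 0.0,"tz": -0.02,"ax": 0.0,"ay": 0.0,"az": 0.0}
    - {"jaw": 0.085,"tx": 0.0,"ty": 0.0,"tz": -0.06,"ax": 0.0,"ay": 0.0,"az": 0.0}
    - {"jaw": 0.085,"tx": 0.0,"ty": 0.0,"tz": -0.1,"ax": 0.0,"ay": 0.0,"az": 0.0}
    - {"jaw": 0.085,"tx": 0.05,"ty": -0.05,"tz": -0.13,"ax": 0.0,"ay": 0.0,"az": 0.0}
    - {"jaw": 0.085,"tx": 0.2,"ty": -0.19,"tz": -0.16,"ax": 0.0,"ay": 0.0,"az": 0.0}
    - {"jaw": 0.085,"tx": 0.2,"ty": -0.19,"tz": -0.16,"ax": 0.0,"ay": 0.0,"az": 0.0}
    - {"jaw": 0.085,"tx": 0.2,"ty": -0.19,"tz": -0.16,"ax": 0.0,"ay": 0.0,"az": 0.0}
    - {"jaw": 0.085,"tx": 0.2,"ty": -0.19,"tz": -0.16,"ax": 0.0,"ay": 0.0,"az": 0.0}
    - {"jaw": 0.085,"tx": 0.2,"ty": -0.19,"tz": -0.16,"ax": 0.0,"ay": 0.0,"az": 0.0}
    - {"jaw": 0.085,"tx": 0.2,"ty": -0.19,"tz": -0.16,"ax": 0.0,"ay": 0.0,"az": 0.0}
    - {"jaw": 0.085,"tx": 0.2,"ty": -0.19,"tz": -0.16,"ax": 0.0,"ay": 0.0,"az": 0.0}

```text
time_s: 25.35
tool_pos: [369.4, -169.2, 195.0]
orientation: [0.728, 0.685, 0.001, 0.001]
force: [0.3, 0.2, 0.4]
opening: 84.9
grasp_force: 0.0
```

Run:
```python
from h import *
from workcell import optics
s=optics.snapshot("top");g=s["pixels"].max(2)
for n,x0,y0,x1,y1 in(("rnd",225,141,250,163),("obl",309,136,345,155)):
    N,_,st,ce=cv2.connectedComponentsWithStats((g[y0:y1,x0:x1]<100).astype(np.uint8))
    k=[i for i in range(1,N) if 2<st[i,4]<14]; w=ray(s,ce[k]+[x0,y0],64); print(n,len(k),w.mean(0))
cv2.imwrite("pics/r4.png",cv2.resize(s["pixels"][110:310,130:450],None,fx=2.5,fy=2.5,interpolation=3))
```

```text
rnd 5 [629.23594226 114.29484098]
obl 8 [ 644.28419761 -149.5931407 ]
```

View pics/r4.png

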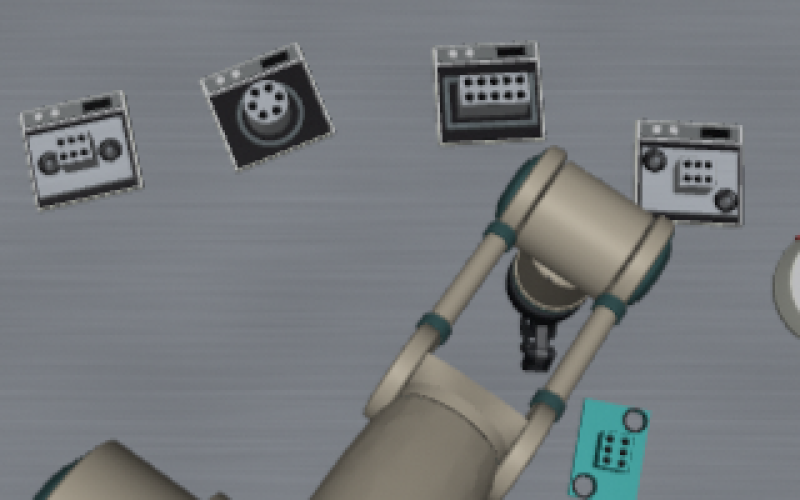

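All four parts are seated. Both pins show in the diagonal adapter at crop (653,160) and (726,201), and the two blocks sit within 4 mm of their rim centres against 8 mm clearance. Handing in.

```bash
python3 -c "
from workcell import manip; print(manip.sign_off())"
```

```text
the job is handed in; nothing more can be done
None
```

All four blocks are on their matching stations, set down under light contact, and the job was handed in at about 25 s; sign-off returned no verdict, and I never approached the tube rack, the centrifuge or the look-alikes.

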